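Wheel the tool caddy into its dock

ROBOT

A 7-joint arm with a two-finger parallel gripper is mounted at the origin on the work surface; the furniture and walls round the work are solid. World frame = base frame: x ahead of the robot, y to its left, z up, the work surface at z = 0. Lengths are in m, angles in rad, forces in N, time in s.
With the tool pointing down it reaches from about 0.425 to 0.925 m from the base axis. Payload 6.8 kg.
Tool frame: the origin (TCP) lies at the very end of the fingers, on their centre line; the grasp point (between the pads) lies 19 mm behind it; z points along the fingers, y is the line along which they close (so a half turn about z gives the same grasp; the last joint's range is limited). The gripper opens to 85 mm and grips with 20 to 120 N. Pads are 22 mm wide; open, the fingers measure 114 mm over their backs; the gripper's body (76 mm by 85 mm) begins 54 mm behind the grasp point. The pads swing forward as they close: fully open they stand 13 mm farther back than shut.
Start: joints at [-1.365, 0.477, 0.022, 1.555, -0.011, 1.109, -0.083], TCP at [0.208, 0.642, 0.231] pointing down, gripper open.
Joint ranges: [-2.96, 2.96], [-0.34, 2.1], [-1.41, 1.46], [0.24, 2.44], [-1.37, 4.51], [0.17, 1.92], [-2.96, 2.96]. Speed limits (rad/s): [2.39, 2.39, 3.14, 3.14, 3.14, 3.14, 3.14].

INTERFACE

Orientations are given as a unit quaternion [w, x, y, z].
In Python, from station import bot gives the robot as it stands.
- The arm moves only by the tool apply_moves, never from a script. Its argument "deltas" is a list of rows, each a list of 3 entries, a list of its own where there are three numbers: the closure, from 0 (fully open) to 1 (shut), then the shift along the tool's x, y, z in units of 0.2 m (1.0 is 0.2 m), then the turn about the tool's z in units of 2 pi rad (1.0 is 2 pi rad). A call has 1 to 12 rows; each row is the pose to reach, as a shift and turn from the pose commanded when the call began, along the tool's axes at that moment, turning the shorter way round; what a row does not reach only later rows make up. A row lasts 1/10 s, in which the tool goes at most 50 mm and 8.59 degrees, less where a joint would pass 70% of its speed; a pose out of reach is approached as far as the arm can. A call with a number of a shift or a turn outside -1 to 1 is refused whole. A call with a gripper value outside its range is refused whole. The fingers move at their own pace and stop on an object; "squeeze" is the grip in N (left out, the last holds). Time passes only in rows, so rows that repeat a pose let the fingers close. It gives the time, the measured TCP pose, the force, the opening and the grip force at its end, in the units of the state.
- bot.get_obs(): the state, without advancing time (a new reading comes with each control period).
- bot.read_camera(name): name is "scene" or "top" or "wrist"; returns a dict with "color" (400x640x3 uint8, red, green, blue), "intrinsics" (3x3 intrinsics, pixels), "pose" (4x4, takes a point from camera to world coordinates); the wrist camera has in their place "hand_eye" (4x4, takes a point from camera to tool coordinates, whose origin is the TCP and whose axes are the flange's). Camera axes: x right, y down, z forward; pixel columns grow to the right and rows downward; lengths in m; the calibration is good to about 2 mm. A picture is of the moment at which its call begins: read the wrist's pose just before it. There is no depth.
- bot.hand_in(): hands the job in; it is judged then, once.
Trained networks look in a picture, given as the dict that the camera call returned (one of the last four; its "shot" number tells which), for a name from the list of things; names that differ only in an ending like _2 or _b are one class to them, and where a whole thing is asked for, a point or a joint stands for the part that bears it (a point fixed in the world has none). Each returns a list of dicts, best first, with "confidence" (0 to 1); they miss things now and then, are a little off and sometimes report something else, mostly with a low value. They report only what shows in the picture. A call takes as long as a camera call.
- bot.look_for(picture, target): "point" ([x, y, z] in m, in world coordinates, good to about 4 mm: the middle of the surface that is visible of it).
The state is a dict: "t": time; "q": joint angles; "joint_vel": joint speeds; "joint_torque": joint torques, N m; "eef_pos": TCP position; "tool_rot": TCP orientation; "contact_force": force on the tool from outside, world axes, zero at the start; "torque": the same for the moment, N m; "gripper_width": opening from 0.0 (shut) to 1.0 (fully open); "grasp_force": force on a finger pad.
Only numpy, scipy, OpenCV 4.12 (cv2) and the standard library are available. Lean on these libraries where they do the work, as an engineer would, in place of code of your own. Each camera call takes 0.05 s, during which the arm holds its last target. There are 200 camera calls.

TASK

Take the wheeled tool caddy by its push bar and push it ahead, still short of the dock, until all four castors trail straight behind their pins; then steer it into the dock, nose first, and press it gently home until the catch has snapped over the stud and holds it against the buffers, and let go. Keep it rolling on the table (do not lift it), do not ram the dock (20 N is too much), keep the pot standing, and leave the other things on the table as they are.

Things in the scene. Friction and masses are not known exactly. Their poses are not given: they have to be found in the camera images.
- caddy: Wheeled tool caddy, about 1 kg: plywood deck 150 x 110 mm (z 34 to 44, corners rounded) on four swivel castors with 25 mm wheels; a wooden tray (walls to z 74) with two stamps and a pot; a wooden push bar at the rear and a steel ball stud on the nose. Origin: under the middle of the deck, at table height. x forward (stud), y left, z up.
- push_bar (a point): Middle of the caddy's wooden push bar: round, 14 mm thick, 70 mm clear between its two steel uprights, along the caddy's y, 100 mm above the table, 90 mm behind the caddy's origin. Nothing under it to z 50 or behind it; the tray's rear wall is 42 mm ahead of it, the pot (to z 113) 55 mm or more ahead.
- stud (a point): Centre of the steel ball (16 mm) on the caddy's nose, on a 7 mm neck, 60 mm above the table, 99 mm ahead of the caddy's origin, 24 mm ahead of the deck's front edge. The catch's twin rollers let it in with a push that rises to about 6 N from 11 mm before their axis; as the ball passes their axis they close behind it and draw it on. Home: ball about 7 mm past the axis.
- wheel_fl (a point): Centre of the front left castor's wheel (12.5 mm above the table). The wheel's axle lies 11 mm off the castor's upright swivel pin, which stands at x +54, y +31 mm of the caddy's origin; the castor swivels freely all round and swings to trail within about 40 mm of travel. Trailing straight, the wheel is 11 mm behind its pin in the caddy's frame (x +43 mm).
- wheel_fr (a point): Centre of the front right castor's wheel (12.5 mm above the table). The wheel's axle lies 11 mm off the castor's upright swivel pin, which stands at x +54, y -31 mm of the caddy's origin; the castor swivels freely all round and swings to trail within about 40 mm of travel. Trailing straight, the wheel is 11 mm behind its pin in the caddy's frame (x +43 mm).
- wheel_rl (a point): Centre of the rear left castor's wheel (12.5 mm above the table). The wheel's axle lies 11 mm off the castor's upright swivel pin, which stands at x -54, y +31 mm of the caddy's origin; the castor swivels freely all round and swings to trail within about 40 mm of travel. Trailing straight, the wheel is 11 mm behind its pin in the caddy's frame (x -65 mm).
- wheel_rr (a point): Centre of the rear right castor's wheel (12.5 mm above the table). The wheel's axle lies 11 mm off the castor's upright swivel pin, which stands at x -54, y -31 mm of the caddy's origin; the castor swivels freely all round and swings to trail within about 40 mm of travel. Trailing straight, the wheel is 11 mm behind its pin in the caddy's frame (x -65 mm).
- dock: Parking dock screwed to the table: two brown wooden rails, 116 mm apart inside (3 mm play each side of the deck), 50 mm high, 16 mm thick, 155 mm long, flared cheeks 47 mm long at the mouth, at the back an aluminium carriage with catch and buffers. Origin: on the table, mid-mouth, where the straight rails begin; x points into the dock, y left, z up. The stud runs in at y 0.
- slot_mid (a point): Fixed point of the dock, 100 mm in from the mouth on the middle line, z 60: mid setting of the catch's roller axis. The carriage is clamped up to 25 mm before or behind it in slots of the rails, not measured. Beside the catch two rubber buffers on one sprung slide meet the caddy's front when the ball is 5 mm past the axis: 1.5 N, then 2.5 N per mm, rigid after 6 mm (16 N). Pressed in about 2 mm at home.
- pot: Grey-blue glazed pot, 69 mm high, 70 mm across, standing loose and upright in the rear compartment of the caddy's tray. Origin: centre of its underside. z up.
- spray_bottle: Bystander: blue spray bottle with a white trigger, 272 mm high, behind the dock's far rail. Origin under its middle.
- glaze_jar: Bystander: clear jar with a red lid, 86 mm high, 62 mm across, beyond the caddy's way. Origin under its middle.
- plaque_cutter: Bystander: scalloped metal cutter with a wooden bar, 129 mm across, 65 mm high, between caddy and robot. Origin under its middle.
- wood_rib: Bystander: kidney-shaped wooden rib, 104 x 50 x 10 mm, lying between the caddy and the robot. Origin under its middle.

How it is judged:
On the way, in this order (a step that is already met when the one before it is completed fails the run):
1. All four castors trail within 30 degrees of straight back while the ball stud is still outside the straight part of the dock (x of each of wheel_fl, wheel_fr in the frame of caddy below 0.0445 m and x of each of wheel_rl, wheel_rr in the frame of caddy below -0.0635 m and x of stud in the frame of dock below 0 m), for 0.1 s.
2. The caddy's nose is between the guide rails and the caddy is lined up with them (x of stud in the frame of dock between 0.03 and 0.135 m and angle between the x axis of caddy and the x axis of dock, either way round below 0.09 rad), for 0.1 s.
At the end, for the whole second after the job is handed in: The caddy, let go, stands still on its castors in the dock, nose in, in line with the rails (within 5 degrees), held by the catch: catch and buffers bear on it with more than 3 N, which they do only when the ball is caught. The pot stands upright in the tray (contact force between caddy and dock above 3 N and x of stud in the frame of dock above 0.072 m and linear speed of caddy below 0.01 m/s and angle between the x axis of caddy and the x axis of dock, either way round below 0.09 rad and height (world z) of caddy below 0.008 m and angle between caddy's own z axis and vertical below 0.06 rad and angle between pot's own z axis and vertical below 0.2 rad and z of pot in the frame of caddy above 0.035 m and horizontal distance between pot and caddy below 0.05 m); the robot touches nothing.
It fails at once if The dock is rammed: more than 20 N between the caddy and the dock (contact force between caddy and dock above 20 N).
It fails at once if The caddy is lifted off the table or tipped (height (world z) of caddy above 0.015 m or angle between caddy's own z axis and vertical above 0.2 rad).
It fails at once if The pot topples (angle between pot's own z axis and vertical above 0.4 rad).
It fails at once if Another thing on the table is shifted by more than 15 mm (distance of any of spray_bottle, glaze_jar, plaque_cutter, wood_rib from where it was at the start of the episode above 0.015 m).
It also fails if it takes over 48 s, if anything falls off the work surface, if the arm or the gripper's body presses on something with over 40 N, if the wrist force passes 120 N, or if a joint passes its speed limit or range.

## Working session

There is one attempt and no reset: what is moved stays moved. The work goes in short steps, Python scripts to look and compute and a tool call to move; the robot and the scene stay as the last step left them, time stands still between calls to the robot, and variables do not carry over. Pictures are saved under pics/ and viewed, at most 13 in all, crops included, and the job is handed in when it is done.

Besides the shell and the picture viewer there is one more tool, called after "Emit:" as name(argument=value, ...) on one line, values as JSON. apply_moves: Moves the arm, as the interface text tells. Its arguments: {"type":"object","properties":{"deltas":{"type":"array","items":{"type":"array"}},"squeeze":{"type":"number"}},"required":["deltas"]}

```bash
mkdir -p pics
cat > h.py <<'E'
import numpy as np, cv2
from station import bot
def look(cam,names,save=None):
    p=bot.read_camera(cam)
    if save: cv2.imwrite('pics/'+save,p['color'][:,:,::-1])
    for n in names:
        r=bot.look_for(p,n)
        print(cam,n,[(np.round(d['point'],4).tolist(),round(d['confidence'],2)) for d in r[:2]])
    return p
E
python3 - <<'E'
from h import *
o=bot.get_obs(); print({k:np.round(v,3).tolist() for k,v in o.items()})
N=['caddy','push_bar','stud','wheel_fl','wheel_fr','wheel_rl','wheel_rr','dock','pot','spray_bottle','glaze_jar','plaque_cutter','wood_rib']
p=look('top',N,'top0.png'); print(p['intrinsics'],p['pose'])
p=look('scene',N,'scene0.png');print(p['intrinsics'],p['pose'])
print(bot.get_obs()['t'])
E
```

```text
{'t': 0.0, 'q': [-1.365, 0.478, 0.022, 1.556, -0.011, 1.109, -0.083], 'joint_vel': [0.001, 0.0, 0.0, 0.001, -0.001, 0.001, 0.003], 'joint_torque': [0.001, -59.646, 1.608, -28.119, 0.012, 0.009, -0.0], 'eef_pos': [0.208, 0.641, 0.23], 'tool_rot': [-0.0, 0.156, 0.988, -0.001], 'contact_force': [0.759, 0.411, -0.282], 'torque': [0.014, -0.01, -0.013], 'grasp_force': 0.0, 'gripper_width': 1.001}
top caddy [([0.4867, 0.3262, 0.0653], 0.89)]
top push_bar [([0.4894, 0.324, 0.0647], 0.92), ([0.4961, -0.008, 0.0462], 0.19)]
top stud [([0.4879, 0.3207, 0.0655], 0.61)]
top wheel_fl []
top wheel_fr []
top wheel_rl []
top wheel_rr []
top dock [([0.4951, -0.008, 0.0493], 0.59)]
top pot [([0.4994, 0.3355, 0.0793], 0.81)]
top spray_bottle [([0.5934, -0.0155, 0.1834], 0.71), ([0.4922, -0.0109, 0.0506], 0.66)]
top glaze_jar [([0.5939, 0.1561, 0.0909], 0.55)]
top plaque_cutter [([0.3031, 0.2141, 0.0399], 0.61)]
top wood_rib [([0.3283, 0.3577, 0.0067], 0.86)]
[[386.72304652   0.         320.63421526]
 [  0.         386.72304652 200.25487598]
 [  0.           0.           1.        ]] [[ 0.02786878 -0.98
[... 466 characters left out ...]
0.3198, 0.3615, 0.0081], 0.38)]
scene dock [([0.4836, 0.0076, 0.0415], 0.97)]
scene pot [([0.4729, 0.3195, 0.1025], 0.51)]
scene spray_bottle [([0.5979, -0.0074, 0.1326], 0.72), ([0.4581, 0.2827, 0.0664], 0.7)]
scene glaze_jar [([0.5866, 0.173, 0.0608], 0.62)]
scene plaque_cutter [([0.2987, 0.2272, 0.0273], 0.89)]
scene wood_rib [([0.3212, 0.363, 0.0112], 0.81)]
[[416.54504451   0.         311.77729224]
 [  0.         416.54504451 198.57797665]
 [  0.           0.           1.        ]] [[-0.77700221 -0.34584462  0.52598391 -0.12009781]
 [-0.62900767  0.39358235 -0.67040457  0.895649  ]
 [ 0.02483783 -0.85175374 -0.52335327  0.65026789]
 [ 0.          0.          0.          1.        ]]
1.4
```

Run:
```python
import cv2
a=cv2.imread('pics/top0.png'); cv2.imwrite('pics/top0z.png',cv2.resize(a[60:300,150:470],(800,600),interpolation=cv2.INTER_CUBIC))
```

```text
(no output)
```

View pics/top0.png

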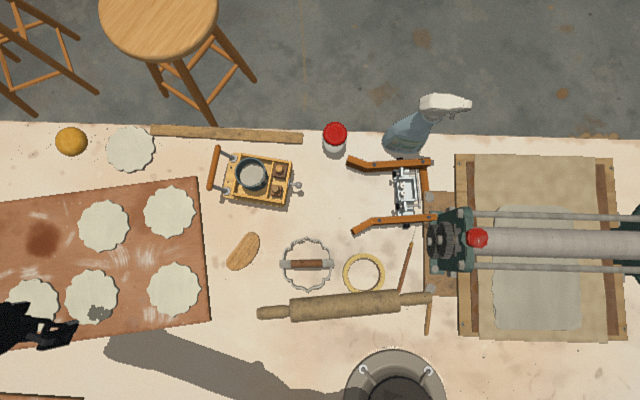

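View pics/scene0.png

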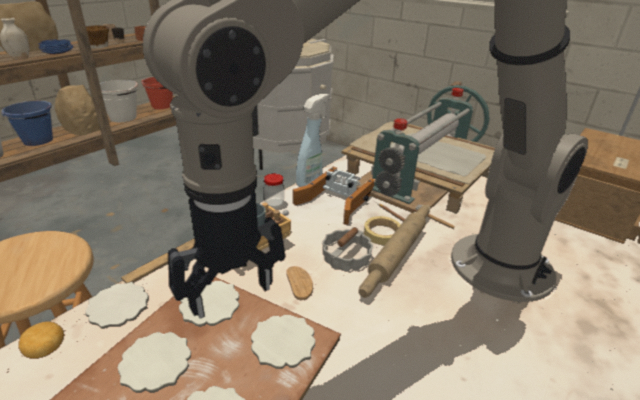

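The top view shows the caddy at about (258,178), its push bar at (214,168) and its stud at (297,187). The dock's mouth faces left at around (370,195), with rails at (405,163) and (405,220). The scene view is blocked by the arm. I'll zoom the top view.

View pics/top0z.png

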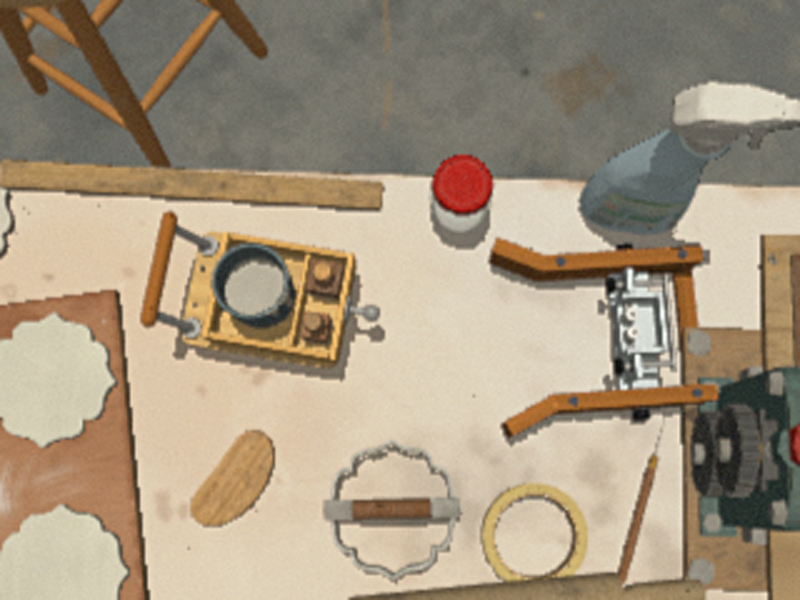

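```bash
cat >> h.py <<'E'
def ray(K,T,uv,z):
    d=T[:3,:3]@np.linalg.solve(K,[uv[0],uv[1],1.0]); c=T[:3,3]
    return c+d*(z-c[2])/d[2]
E
python3 - <<'E'
from h import *
p=bot.read_camera('top');K,T=p['intrinsics'],p['pose']
def Z(u,v,z,n):
    w=ray(K,T,(150+u/2.5-.3,60+v/2.5-.3),z); print(n,np.round(w,4)); return w[:2]
b1=Z(170,217,.1,'barL');b2=Z(149,320,.1,'barR');s=Z(370,312,.06,'stud')
b=(b1+b2)/2; d=s-b; print('bar',b,'len',np.linalg.norm(b1-b2),'len bs',np.linalg.norm(d),'head',np.arctan2(d[1],d[0]),'perp',np.arctan2(*( (b1-b2)[::-1]))-np.pi/2)
fo1=Z(545,257,.05,'far out mouth');fi1=Z(548,271,.05,'far in mouth');fo2=Z(700,245,.05,'far out end');fi2=Z(705,262,.05,'far in end')
ni1=Z(572,395,.05,'near in mouth');ni2=Z(714,380,.05,'near in end');no1=Z(560,409,.05,'near out mouth');no2=Z(717,396,.05,'near out end')
for a,c in ((fo1,fo2),(fi1,fi2),(ni1,ni2),(no1,no2)):
    print(np.arctan2(*(c-a)[::-1]),np.linalg.norm(c-a))
print('rollers',Z(631,322,.06,'roll'))
E
```

```text
barL [0.5597 0.4142 0.1   ]
barR [0.4662 0.4264 0.1   ]
stud [0.4865 0.2354 0.06  ]
bar [0.51296972 0.42030724] len 0.09434916493731321 len bs 0.18683040434438183 head -1.7129657402975478 perp -1.7003187874462495
far out mouth [0.5458 0.0732 0.05  ]
far in mouth [0.5324 0.0703 0.05  ]
far out end [ 0.5619 -0.0732  0.05  ]
far in end [ 0.5456 -0.0777  0.05  ]
near in mouth [0.4161 0.047  0.05  ]
near in end [ 0.4338 -0.0845  0.05  ]
near out mouth [0.4028 0.0579 0.05  ]
near out end [ 0.419  -0.0871  0.05  ]
-1.4616863900653354 0.14729073324548053
-1.4823754048049813 0.14854414027612145
-1.4367474470959198 0.13266650461784185
-1.459620758251541 0.14590237092569242
roll [ 0.4842 -0.0055  0.06  ]
rollers [ 0.48424244 -0.00552314]
```

```bash
cat >> h.py <<'E'
from scipy.spatial.transform import Rotation as R
def tool(o=None):
    o=o or bot.get_obs(); q=np.array(o['tool_rot']); return np.array(o['eef_pos']),R.from_quat(q[[1,2,3,0]]).as_matrix()
def goal(xyz,yang,ref=None):
    """units for a move: ref=(pos,rot) commanded now"""
    p,M=ref or tool(); sh=M.T@(np.array(xyz)-p)/.2
    a=np.arctan2(M[1,1],M[0,1]); da=(yang-a+np.pi)%(2*np.pi)-np.pi
    print('tcp',np.round(p,4),'yang',round(a,4),'tilt',np.round(M[:,2],3),'-> shift',np.round(sh,4),'turn',round(-da/2/np.pi,4))
E
python3 - <<'E'
from h import *
goal([.513,.420,.20],1.436)
E
```

```text
tcp [0.2083 0.6421 0.2313] yang 1.257 tilt [-0.  0. -1.] -> shift [-1.7916 -0.5859  0.1564] turn -0.0285
```

Emit:
apply_moves(deltas=[[0.5, [-0.9, -0.3, 0.08], -0.014], [0.5, [-0.9, -0.3, 0.08], -0.014], [0.5, [-0.9, -0.3, 0.08], -0.014], [0.5, [-0.9, -0.3, 0.08], -0.014], [0.5, [-0.9, -0.3, 0.08], -0.014]], squeeze=40)

```text
t: 1.95
eef_pos: [0.3684, 0.5235, 0.215]
tool_rot: [0.002, 0.118, 0.993, -0.001]
contact_force: [-0.3, 0.3, 0.0]
gripper_width: 0.499
grasp_force: 0.0
```

Emit:
apply_moves(deltas=[[0.5, [-0.89, -0.29, 0.08], -0.0145], [0.5, [-0.89, -0.29, 0.08], -0.0145], [0.5, [-0.89, -0.29, 0.08], -0.0145], [0.5, [-0.89, -0.29, 0.08], -0.0145], [0.5, [-0.89, -0.29, 0.08], -0.0145], [0.5, [-0.89, -0.29, 0.08], -0.0145], [0.5, [-0.89, -0.29, 0.08], -0.0145]])

```text
t: 2.65
eef_pos: [0.52, 0.4347, 0.1993]
tool_rot: [-0.001, 0.066, 0.998, 0.0]
contact_force: [-0.9, 0.3, -1.1]
gripper_width: 0.5
grasp_force: 0.0
```

Run:
```python
from h import *
goal([.513,.420,.081],1.436)
p=look('wrist',['push_bar','stud','caddy'],'w1.png'); print(p['intrinsics'],p['hand_eye'])
print(bot.get_obs()['t'])
```

```text
tcp [0.52   0.4347 0.1993] yang 1.4383 tilt [-0.001  0.001 -1.   ] -> shift [ 0.0243 -0.0778  0.5914] turn 0.0004
wrist push_bar [([0.4841, 0.3575, 0.0676], 0.79)]
wrist stud [([0.4826, 0.3578, 0.0682], 0.6)]
wrist caddy [([0.4873, 0.3604, 0.0677], 0.75)]
[[309.33560744   0.         320.80162433]
 [  0.         309.33560744 202.34368995]
 [  0.           0.           1.        ]] [[-8.88021193e-04 -9.58681296e-01 -2.84480904e-01  7.11151198e-02]
 [ 9.99999554e-01 -7.60227857e-04 -5.59631836e-04 -3.44965269e-04]
 [ 3.20238265e-04 -2.84481274e-01  9.58681544e-01 -1.42822199e-01]
 [ 0.00000000e+00  0.00000000e+00  0.00000000e+00  1.00000000e+00]]
2.85
```

View pics/w1.png

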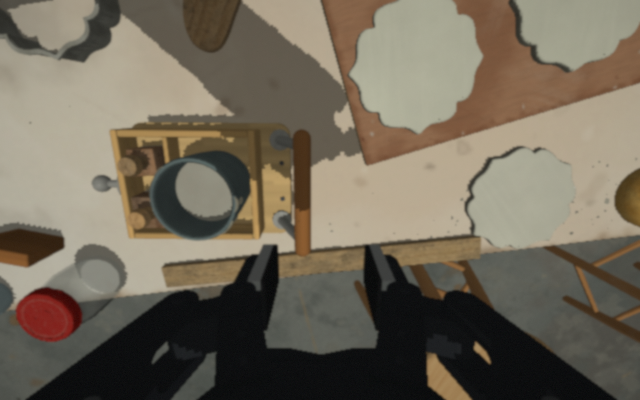

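The wrist view shows the bar upright in the picture, from (302,130) to (303,254), and the stud at (100,183). The fingers are left and right of the bar's line.

```bash
cat >> h.py <<'E'
def wpose(p,tl):
    T=np.eye(4); T[:3,:3]=tl[1]; T[:3,3]=tl[0]; return T@p['hand_eye']
E
python3 - <<'E'
from h import *
tl=tool(); p=bot.read_camera('wrist'); K=p['intrinsics'];T=wpose(p,tl)
b1=ray(K,T,(302.5,130),.102);b2=ray(K,T,(303,254),.102);s=ray(K,T,(100,183),.06)
b=(b1+b2)/2;d=s-b
print(b1,b2,b,s,np.linalg.norm((b1-b2)[:2]),np.linalg.norm(d[:2]),'head',np.arctan2(d[1],d[0])+np.pi,'bar',np.arctan2(*(b1-b2)[[1,0]])+np.pi/2)
goal([b[0],b[1],.081],1.438)
E
```

```text
[0.46190667 0.427717   0.102     ] [0.56392088 0.4127141  0.102     ] [0.51291377 0.42021555 0.102     ] [0.48662953 0.23022651 0.06      ] 0.10311152798412841 0.191798580237745 head 1.4333228717477884 bar 4.566368955661193
tcp [0.5206 0.434  0.1995] yang 1.4379 tilt [-0.  0. -1.] -> shift [ 0.0286 -0.0737  0.5923] turn -0.0
```

Emit:
apply_moves(deltas=[[0.5, [0.029, -0.074, 0.1], 0], [0.5, [0.029, -0.074, 0.3], 0], [0.5, [0.029, -0.074, 0.45], 0], [0.5, [0.029, -0.074, 0.58], 0], [0.5, [0.029, -0.074, 0.59], 0], [0.5, [0.029, -0.074, 0.59], 0]])

```text
t: 3.5
eef_pos: [0.5135, 0.4194, 0.0814]
tool_rot: [-0.0, 0.067, 0.998, -0.0]
contact_force: [0.2, 0.9, 0.4]
gripper_width: 0.504
grasp_force: 0.0
```

Emit:
apply_moves(deltas=[[1, [0, 0, 0], 0], [1, [0, 0, 0], 0], [1, [0, 0, 0], 0], [1, [0, 0, 0], 0], [1, [0, 0, 0], 0], [1, [0, 0, 0], 0], [1, [0, 0, 0], 0], [1, [0, 0, 0], 0]], squeeze=40)

```text
t: 4.3
eef_pos: [0.5148, 0.4201, 0.083]
tool_rot: [0.001, 0.067, 0.998, 0.001]
contact_force: [1.6, 0.1, 7.0]
gripper_width: 0.146
grasp_force: 39.2
```

Run:
```python
from h import *
o=bot.get_obs(); print(o['contact_force'],o['torque'])
goal([.513,.42,.081],1.438)
p=look('wrist',['stud','pot'],'w2.png')
p=look('top',['stud','pot'],'t2.png')
```

```text
[1.61737556 0.09877291 6.98664763] [ 0.01728647  0.05969149 -0.05588735]
tcp [0.5148 0.4201 0.083 ] yang 1.4359 tilt [ 0.002  0.002 -1.   ] -> shift [ 0.0087 -0.0019  0.0101] turn -0.0003
wrist stud [([0.4716, 0.3643, 0.0702], 0.55)]
wrist pot [([0.4986, 0.3279, 0.0909], 0.81)]
top stud [([0.508, 0.2797, 0.0684], 0.92)]
top pot [([0.5167, 0.3319, 0.0779], 0.9)]
```

View pics/w2.png

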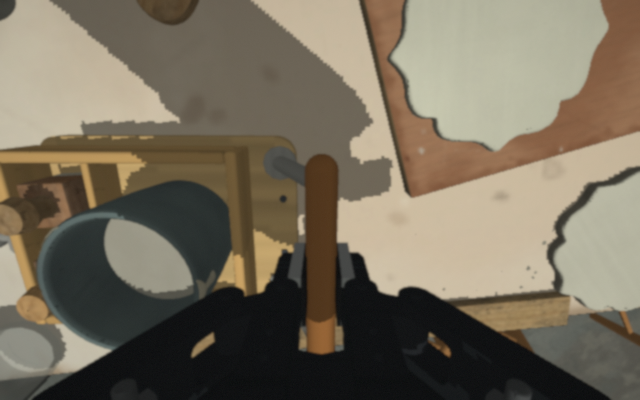

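Emit:
apply_moves(deltas=[[1, [0, -0.02, -0.008], 0], [1, [0, -0.06, -0.008], 0], [1, [0, -0.11, -0.008], 0], [1, [0, -0.16, -0.008], 0], [1, [0, -0.21, -0.008], 0], [1, [0, -0.26, -0.008], 0], [1, [0, -0.31, -0.008], 0], [1, [0, -0.36, -0.008], 0], [1, [0, -0.41, -0.008], 0], [1, [0, -0.46, -0.008], 0], [1, [0, -0.49, -0.008], 0], [1, [0, -0.5, -0.008], 0]])

```text
t: 5.8
eef_pos: [0.5004, 0.3183, 0.0831]
tool_rot: [-0.0, 0.068, 0.998, -0.0]
contact_force: [-0.1, 0.8, 6.0]
gripper_width: 0.147
grasp_force: 39.8
```

Run:
```python
from h import *
o=bot.get_obs(); print(o['t'],o['contact_force'],o['torque'])
goal([.5,.32,.082],1.436)
p=look('scene',['wheel_fr','wheel_rr','wheel_rl','wheel_fl','stud','pot'],'s3.png')
p=look('top',['wheel_fr','stud','pot'],'t3.png')
a=cv2.imread('pics/t3.png')[100:260,200:440];b=cv2.imread('pics/s3.png')[120:280,180:420]
cv2.imwrite('pics/c3.png',cv2.resize(np.vstack([b,a]),None,fx=1.85,fy=1.85,interpolation=cv2.INTER_CUBIC))
```

```text
5.8 [-0.07142194  0.83059933  5.97751931] [ 0.17381269 -0.02101808  0.00036377]
tcp [0.5004 0.3183 0.0831] yang 1.4348 tilt [-0.    -0.001 -1.   ] -> shift [0.0033 0.008  0.0054] turn -0.0002
scene wheel_fr []
scene wheel_rr []
scene wheel_rl [([0.5208, 0.2954, 0.013], 0.4)]
scene wheel_fl []
scene stud []
scene pot [([0.4731, 0.2413, 0.0942], 0.97)]
top wheel_fr [([0.5039, -0.0124, 0.0493], 0.71)]
top stud [([0.5056, 0.1692, 0.0735], 0.57)]
top pot []
```

View pics/c3.png

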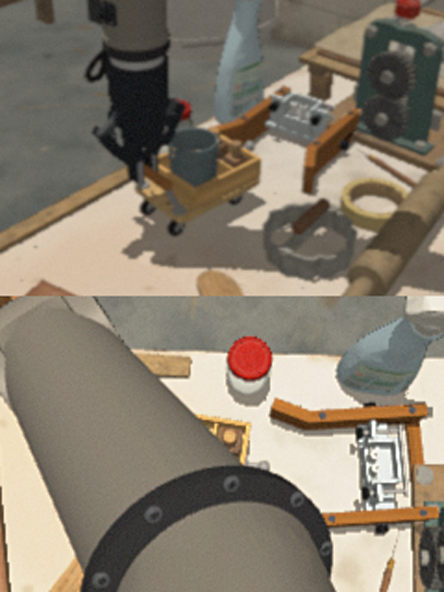

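Run:
```python
from h import *
p=bot.read_camera('scene');K,T=p['intrinsics'],p['pose']
P,M=tool(); h=np.arctan2(M[1,1],M[0,1])-np.pi; x=np.array([np.cos(h),np.sin(h)]);y=np.array([-x[1],x[0]]); o=P[:2]+.09*x
for n,u,v in (('rl',148,207),('rr',176,227),('fr',237,196)):
    w=ray(K,T,(180+u/1.85-.3,120+v/1.85-.3),.0125)[:2]-o; print(n,np.round([w@x,w@y],4))
s=o+.099*x; a=np.array([.108,-.994]);nn=np.array([.994,.108]); print('stud',s,'n',s@nn,'s',s@a,'bar n',P[:2]@nn)
g=cv2.cvtColor(p['color'],cv2.COLOR_RGB2BGR)[190:260,240:330]
cv2.imwrite('pics/c4.png',cv2.resize(g,None,fx=8,fy=8,interpolation=cv2.INTER_CUBIC))
```

```text
rl [-0.0678  0.0223]
rr [-0.0672 -0.0388]
fr [ 0.0434 -0.0401]
stud [0.4749379  0.13143082] n 0.48628279656034024 s -0.07934894197333636 bar n 0.5318732398932836
```

View pics/c4.png

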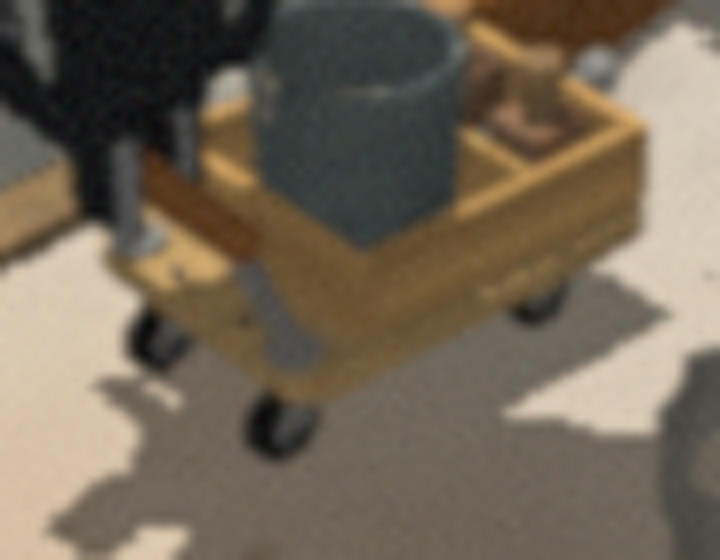

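Rear left (crop 160,335), rear right (280,425) and front right (540,305) wheels sit behind their pins. That puts them at x −68, −67 and +43 mm in the caddy's frame, so they trail. I'll push 30 mm more straight ahead, which also brings the stud onto the dock's line.

Emit:
apply_moves(deltas=[[1, [0, -0.03, -0.006], 0], [1, [0, -0.07, -0.006], 0], [1, [0, -0.11, -0.006], 0], [1, [0, -0.14, -0.006], 0], [1, [0, -0.15, -0.006], 0], [1, [0, -0.15, -0.006], 0]])

```text
t: 7.0
eef_pos: [0.4959, 0.2891, 0.0836]
tool_rot: [-0.001, 0.068, 0.998, -0.001]
contact_force: [-0.2, -0.6, -3.6]
gripper_width: 0.147
grasp_force: 39.0
```

Run:
```python
from h import *
# dock line from first top picture: brown rail mask
a=cv2.imread('pics/top0.png')
p=bot.read_camera('top');K,T=p['intrinsics'],p['pose']
hsv=cv2.cvtColor(a,cv2.COLOR_BGR2HSV)
for n,(r0,r1,c0,c1) in {'far':(150,172,372,415),'near':(208,226,380,415)}.items():
    S=hsv[r0:r1,c0:c1].astype(int); m=(S[...,0]<18)&(S[...,1]>140)
    V=S[...,2]
    ys=[];
    for c in range(m.shape[1]):
        r=np.where(m[:,c])[0]
        if len(r)>2: ys.append((c+c0,r[0]+r0,r[-1]+r0))
    ys=np.array(ys);print(n,ys[::6].tolist())
    for k,z in ((1,.05),(2,0.0 if n=='near' else .0)):
        f=np.polyfit(ys[:,0],ys[:,k]+(-.5 if k==1 else .5),1)
        q=[ray(K,T,(u,np.polyval(f,u)),.05)[:2] for u in (385,412)]
        d=q[1]-q[0];h=np.arctan2(d[1],d[0]);nn=np.array([.994,.108]);print(n,k,'head',round(h,3),'n',[round(float(w@nn),4) for w in q])
print(V.max())
goal([.5,.3,.082],1.436)
g=cv2.cvtColor(p['color'],cv2.COLOR_RGB2BGR)[130:250,260:440]
cv2.imwrite('pics/c5.png',cv2.resize(g,None,fx=4.4,fy=4.4,interpolation=cv2.INTER_CUBIC))
print(bot.get_obs()['contact_force'],bot.get_obs()['t'])
```

```text
far [[372, 162, 170], [378, 162, 170], [384, 162, 170], [390, 161, 169], [396, 161, 168], [402, 159, 165], [408, 160, 167], [414, 159, 168]]
far 1 head -1.466 n [0.5513, 0.5511]
far 2 head -1.443 n [0.53, 0.5313]
near [[380, 218, 224], [386, 217, 223], [392, 217, 223], [398, 216, 223], [404, 216, 222], [410, 216, 221]]
near 1 head -1.479 n [0.4199, 0.4189]
near 2 head -1.471 n [0.4035, 0.403]
234
tcp [0.4959 0.2897 0.0837] yang 1.4356 tilt [-0.001 -0.001 -1.   ] -> shift [-0.0132  0.0536  0.0084] turn -0.0001
[-9.36624702e-01 -2.38753554e-03 -3.52003369e+00] 7.05
```

View pics/c5.png

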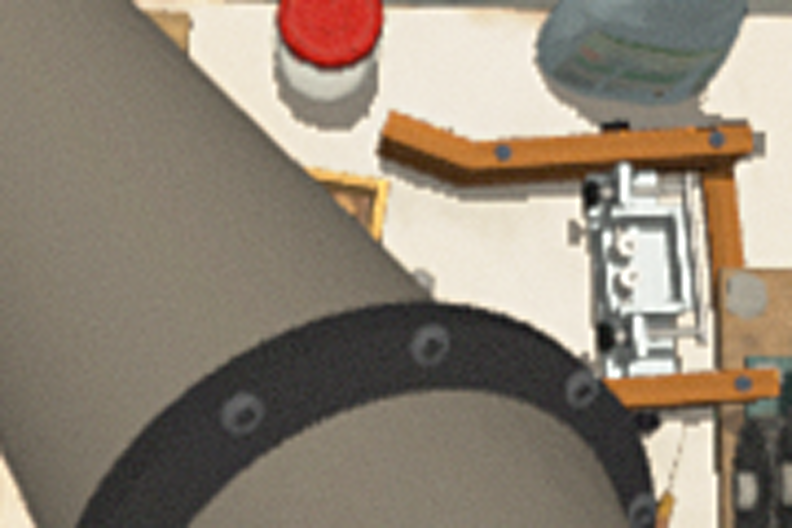

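```bash
cat >> h.py <<'E'
C=np.array([.480,0.]);DH=-1.468;DX=np.array([np.cos(DH),np.sin(DH)]);DY=np.array([-DX[1],DX[0]])
def cad(off=0.):
    P,M=tool();h=np.arctan2(M[1,1],M[0,1])-np.pi;x=np.array([np.cos(h),np.sin(h)]);y=np.array([-x[1],x[0]])
    b=P[:2]+off*y; s=b+.189*x
    print('bar',b,'stud',np.round(s,4),'stud lat',round((s-C)@DY,4),'along C',round((s-C)@DX,4),'bar lat',round((b-C)@DY,4),'rel head',round(h-DH,4),'F',np.round(bot.get_obs()['contact_force'],1),'t',bot.get_obs()['t']); return b,s,x,y
E
python3 - <<'E'
from h import *
p=bot.read_camera('top');K,T=p['intrinsics'],p['pose']
b,s,x,y=cad()
for v in (280,284):
  w=ray(K,T,(260+425/4.4-.4,130+v/4.4-.4),.06);print(w,(w[:2]-s)@x,(w[:2]-s)@y,'lat',(w[:2]-C)@DY)
for uv in ((465,138),(468,162)):
  w=ray(K,T,(260+uv[0]/4.4-.4,130+uv[1]/4.4-.4),.05);print('bend',w,(w[:2]-C)@DX,(w[:2]-C)@DY)
w=ray(K,T,(260+625/4.4-.4,130+262/4.4-.4),.066);print('roll',(w[:2]-C)@DX,(w[:2]-C)@DY)
w=ray(K,T,(260+752/4.4-.4,130+140/4.4-.4),.05);print('end',(w[:2]-C)@DX,(w[:2]-C)@DY)
E
```

```text
bar [0.49600055 0.29016287] stud [0.4706 0.1029] stud lat 0.0012 along C -0.1033 bar lat 0.0457 rel head -0.2376 F [ 0.3  0.3 -3. ] t 7.1
[0.47006211 0.10024078 0.06      ] 0.002685074756154748 -0.00017875619427844426 lat 0.00040082198468266265
[0.46794452 0.10020993 0.06      ] 0.0030002439170741958 -0.0022729959473032717 lat -0.0017087634463835676
bend [0.54938488 0.07896609 0.05      ] -0.07142928415287904 0.07712174444147872
bend [0.53628098 0.07721573 0.05      ] -0.07103281787196934 0.0639074042914239
roll 0.003315060276363437 0.0012743571809642233
end 0.08206923433028424 0.06484950961135182
```

Run:
```python
from h import *
goal([.451,.2908,.083],DH+np.pi)
```

```text
tcp [0.496  0.2902 0.0837] yang 1.436 tilt [-0.001 -0.    -1.   ] -> shift [ 0.2234 -0.0271  0.0039] turn -0.0378
```

Emit:
apply_moves(deltas=[[1, [0.01, -0.002, 0.004], -0.002], [1, [0.03, -0.005, 0.004], -0.005], [1, [0.055, -0.008, 0.004], -0.009], [1, [0.08, -0.012, 0.004], -0.013], [1, [0.105, -0.015, 0.004], -0.0175], [1, [0.13, -0.018, 0.004], -0.022], [1, [0.155, -0.021, 0.004], -0.026], [1, [0.18, -0.024, 0.004], -0.03], [1, [0.205, -0.026, 0.004], -0.0345], [1, [0.22, -0.027, 0.004], -0.037], [1, [0.224, -0.027, 0.004], -0.038], [1, [0.224, -0.027, 0.004], -0.038]])

```text
t: 8.3
eef_pos: [0.451, 0.291, 0.0833]
tool_rot: [-0.0, -0.052, 0.999, 0.0]
contact_force: [-1.1, -0.9, -0.6]
gripper_width: 0.148
grasp_force: 39.3
```

Run:
```python
from h import *
cad(-.001); print(bot.get_obs()['torque'])
goal([.451,.2908,.083],DH+np.pi)
p=look('top',['stud'],'t6.png');q=look('scene',['stud','pot','dock'],'s6.png')
g=cv2.cvtColor(p['color'],cv2.COLOR_RGB2BGR)[130:250,260:440]
g2=cv2.cvtColor(q['color'],cv2.COLOR_RGB2BGR)[150:270,240:420]
cv2.imwrite('pics/c6.png',np.hstack([cv2.resize(i,None,fx=2.2,fy=4.4*.5,interpolation=cv2.INTER_CUBIC) for i in(g,g2)]))
```

```text
bar [0.45000909 0.29090217] stud [0.4696 0.1029] stud lat 0.0003 along C -0.1034 bar lat 0.0 rel head 0.0013 F [-1.1 -0.9 -0.6] t 8.3
[-0.13526861 -0.01987257 -0.02593638]
tcp [0.451  0.291  0.0833] yang 1.6749 tilt [-0.  0. -1.] -> shift [ 0.0001 -0.001   0.0017] turn 0.0002
top stud [([0.4799, 0.1474, 0.0729], 0.88)]
scene stud [([0.4197, 0.2494, 0.0556], 0.92)]
scene pot [([0.4431, 0.2137, 0.0933], 0.77), ([0.4624, 0.0041, 0.0462], 0.34)]
scene dock [([0.4633, 0.005, 0.0422], 0.59), ([0.3005, 0.2267, 0.0304], 0.23)]
```

View pics/c6.png

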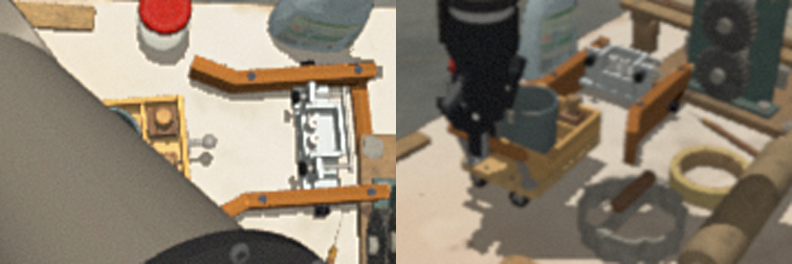

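The stud shows clearly at crop (209,142) and the caddy looks square to the mouth. The pot is standing. I'll compute the stud's lateral error.

Run:
```python
from h import *
p=bot.read_camera('top');K,T=p['intrinsics'],p['pose']
b,s,x,y=cad(-.001)
for u,v in ((208,141),(209,143)):
  w=ray(K,T,(260+u/2.2-.3,130+v/2.2-.3),.06);print(w,'lat',(w[:2]-C)@DY,'along',(w[:2]-C)@DX)
# predicted pixel of stud, with gray patch
g=cv2.cvtColor(p['color'],cv2.COLOR_RGB2GRAY)
c=T[:3,:3].T@(np.r_[s,.06]-T[:3,3]);print('pred px',(K@c/c[2])[:2]);print(g[188:201,344:366])
# tray left outer edge (top z .074): tray mask columns
h=cv2.cvtColor(p['color'],cv2.COLOR_RGB2HSV).astype(int)
cs=np.arange(316,342);rs=[next((r for r in range(168,185) if h[r,c,1]>110 and h[r,c,2]>130),None) for c in cs]
ok=[(c,r) for c,r in zip(cs,rs) if r];f=np.polyfit(*zip(*ok),1);print(rs)
q=[ray(K,T,(u,np.polyval(f,u)-.5),.074)[:2] for u in (318,340)];d=q[1]-q[0];print('tray head rel',np.arctan2(d[1],d[0])-DH,'lat',[(w-C)@DY for w in q])
```

```text
bar [0.45030448 0.29090848] stud [0.4699 0.1029] stud lat 0.0005 along C -0.1034 bar lat 0.0003 rel head 0.001 F [-0.4 -0.7  0.4] t 8.65
[0.46863881 0.10469655 0.06      ] lat -0.0005577364904326507 along -0.10530970375309605
[0.46655291 0.1036191  0.06      ] lat -0.0027431878034082004 along -0.10445198367688634
pred px [355.02346838 193.28059686]
[[202 226 234 234 230 232 233 233 234 234 234 230 234 232 232 231 233 231
  231 232 232 233]
 [190 196 230 233 232 232 232 232 233 233 234 234 235 231 231 234 233 232
  230 233 232 232]
 [182 166 230 235 232 230 233 233 234 226 224 224 227 232 234 234 231 230
  230 232 231 231]
 [188 172 230 237 233 234 233 237 229 185 162 166 176 224 236 234 232 231
  232 232 232 230]
 [186 174 223 226 226 229 231 230 183 154 164 168 161 180 219 232 233 232
  232 233 233 234]
 [212 185 179 175 180 193 193 199 149 156 176 189 171 150 173 229 233 234
  232 233 232 230]
 [204 181 170 172 176 185 180 184 144 153 174 186 162 143 178 231 234 232
  234 232 233 231]
 [207 173 162 154 163 158 157 154 138 141 157 160 146 141 207 230 231 232
  234 233 233 233]
 [205 150 152 176 191 189 191 188 172 135 129 135 143 160 228 233 231 231
  230 233 231 231]
 [211 153 189 235 238 235 237 239 238 185 160 161 188 207 230 231 231 229
  229 228 227 231]
 [209 140 179 233 237 235 238 239 231 224 223 239 240 233 233 230 229 227
  228 226 229 229]
 [208 135 179 232 234 233 236 227 156 131 144 214 236 234 232 230 229 227
  226 228 228 227]
 [205 151 207 238 238 239 228 155 131 125 124 142 214 233 232 230 227 228
  226 228 225 228]]
[175, 175, 175, 175, 175, 175, 175, 175, 175, 174, 174, 175, 174, 174, 174, 174, 174, 174, 174, 174, 174, 174, 174, 173, 173, 174]
tray head rel -0.0033084665899001386 lat [np.float64(0.0475983185475832), np.float64(0.04743199584267304)]
```

Emit:
apply_moves(deltas=[[1, [-0.007, -0.02, 0], 0], [1, [-0.007, -0.06, 0], 0], [1, [-0.007, -0.1, 0], 0], [1, [-0.007, -0.14, 0], 0], [1, [-0.007, -0.18, 0], 0], [1, [-0.007, -0.22, 0], 0], [1, [-0.007, -0.26, 0], 0], [1, [-0.007, -0.3, 0], 0], [1, [-0.007, -0.33, 0], 0], [1, [-0.007, -0.36, 0], 0], [1, [-0.007, -0.38, 0], 0], [1, [-0.007, -0.38, 0], 0]])

```text
t: 9.85
eef_pos: [0.4606, 0.2145, 0.0833]
tool_rot: [-0.0, -0.052, 0.999, -0.0]
contact_force: [-1.0, -0.8, 0.4]
gripper_width: 0.147
grasp_force: 39.5
```

Run:
```python
from h import *
b,s,x,y=cad(-.0025); print(bot.get_obs()['torque'])
p=bot.read_camera('top');K,T=p['intrinsics'],p['pose']
c=T[:3,:3].T@(np.r_[s,.06]-T[:3,3]);u,v=(K@c/c[2])[:2];print('pred px',u,v)
g=cv2.cvtColor(p['color'],cv2.COLOR_RGB2BGR)
cv2.imwrite('pics/c7.png',cv2.resize(g[140:240,320:440],None,fx=5,fy=5,interpolation=cv2.INTER_CUBIC))
```

```text
bar [0.45814719 0.21427927] stud [0.4776 0.0263] stud lat 0.0003 along C -0.0264 bar lat 0.0003 rel head 0.0004 F [-1.  -0.8  0.4] t 9.85
[-0.11377053  0.23695363 -0.14519533]
pred px 388.3187794717906 190.93488636893377
```

View pics/c7.png

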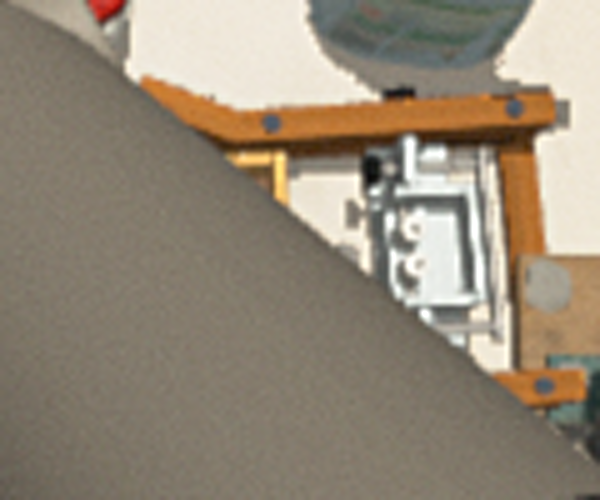

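The stud ball (345,252) lines up with the roller pair (412,247), the nose is between the rails, and forces are about 1 N. I'll press on slowly.

Emit:
apply_moves(deltas=[[1, [0, -0.02, 0], 0], [1, [0, -0.04, 0], 0], [1, [0, -0.06, 0], 0], [1, [0, -0.08, 0], 0], [1, [0, -0.09, 0], 0], [1, [0, -0.1, 0], 0], [1, [0, -0.11, 0], 0], [1, [0, -0.12, 0], 0], [1, [0, -0.12, 0], 0]])

```text
t: 10.8
eef_pos: [0.4632, 0.1919, 0.0834]
tool_rot: [0.0, -0.052, 0.999, 0.0]
contact_force: [0.3, 1.9, -1.4]
gripper_width: 0.144
grasp_force: 39.3
```

Run:
```python
from h import *
cad(-.0025); print(bot.get_obs()['torque'])
```

```text
bar [0.46072044 0.19167501] stud [0.4804 0.0037] stud lat 0.0008 along C -0.0036 bar lat 0.0005 rel head 0.0016 F [ 0.3  1.9 -1.4] t 10.8
[ 0.38711855 -0.02929234  0.11361238]
```

Emit:
apply_moves(deltas=[[1, [0, -0.005, 0], 0], [1, [0, -0.01, 0], 0], [1, [0, -0.015, 0], 0], [1, [0, -0.02, 0], 0], [1, [0, -0.025, 0], 0], [1, [0, -0.03, 0], 0], [1, [0, -0.03, 0], 0]])

```text
t: 11.5
eef_pos: [0.4638, 0.1865, 0.0834]
tool_rot: [0.0, -0.052, 0.999, 0.0]
contact_force: [-0.0, 5.3, -2.1]
gripper_width: 0.147
grasp_force: 39.3
```

Run:
```python
from h import *
cad(-.0025); print(bot.get_obs()['torque'])
```

```text
bar [0.46128745 0.18621334] stud [ 0.4811 -0.0018] stud lat 0.0009 along C 0.0018 bar lat 0.0005 rel head 0.002 F [-0.   5.3 -2.1] t 11.5
[1.11044343 0.02365034 0.08519038]
```

Emit:
apply_moves(deltas=[[1, [0, -0.005, 0], 0], [1, [0, -0.01, 0], 0], [1, [0, -0.015, 0], 0], [1, [0, -0.015, 0], 0]])

```text
t: 11.9
eef_pos: [0.4641, 0.1818, 0.0833]
tool_rot: [-0.0, -0.052, 0.999, -0.0]
contact_force: [0.1, 0.3, -0.3]
gripper_width: 0.144
grasp_force: 39.4
```

Emit:
apply_moves(deltas=[[1, [0, -0.005, 0], 0], [1, [0, -0.01, 0], 0], [1, [0, -0.01, 0], 0]])

```text
t: 12.2
eef_pos: [0.4642, 0.1796, 0.0832]
tool_rot: [-0.0, -0.052, 0.999, -0.001]
contact_force: [1.3, -0.9, 0.8]
gripper_width: 0.147
grasp_force: 39.5
```

Emit:
apply_moves(deltas=[[1, [0, -0.005, 0], 0], [1, [0, -0.01, 0], 0], [1, [0, -0.01, 0], 0]])

```text
t: 12.5
eef_pos: [0.4643, 0.1779, 0.0832]
tool_rot: [-0.0, -0.052, 0.999, -0.0]
contact_force: [2.4, -3.2, 0.9]
gripper_width: 0.146
grasp_force: 39.5
```

Run:
```python
from h import *
cad(-.0025); print(bot.get_obs()['torque'])
```

```text
bar [0.46184032 0.1776848 ] stud [ 0.4814 -0.0103] stud lat 0.0003 along C 0.0104 bar lat 0.0002 rel head 0.0007 F [ 2.4 -3.2  0.9] t 12.5
[-0.60377629 -0.26557871  0.18186998]
```

Emit:
apply_moves(deltas=[[1, [0, -0.005, 0], 0], [1, [0, -0.01, 0], 0], [1, [0, -0.01, 0], 0]])

```text
t: 12.8
eef_pos: [0.4646, 0.177, 0.0833]
tool_rot: [0.0, -0.052, 0.999, 0.0]
contact_force: [1.3, -0.8, -0.8]
gripper_width: 0.147
grasp_force: 39.4
```

Emit:
apply_moves(deltas=[[1, [0, -0.005, 0], 0], [1, [0, -0.005, 0], 0], [1, [0, -0.005, 0], 0]])

```text
t: 13.1
eef_pos: [0.4647, 0.1762, 0.0833]
tool_rot: [0.0, -0.052, 0.999, 0.0]
contact_force: [2.1, 1.4, -1.5]
gripper_width: 0.147
grasp_force: 39.4
```

Emit:
apply_moves(deltas=[[0.5, [0, 0.0, 0], 0], [0.5, [0, 0.0, 0], 0], [0.5, [0, 0, 0], 0], [0.5, [0, 0, 0], 0], [0.5, [0, 0, 0], 0]])

```text
t: 13.6
eef_pos: [0.4646, 0.1757, 0.0833]
tool_rot: [-0.0, -0.052, 0.999, -0.0]
contact_force: [0.3, -0.3, -0.4]
gripper_width: 0.498
grasp_force: 0.0
```

Pressing further now meets the buffers, so the ball is home. The fingers are open; I'll raise the tool straight up and check.

Emit:
apply_moves(deltas=[[0.5, [0, 0, -0.05], 0], [0.5, [0, 0, -0.15], 0], [0.5, [0, 0, -0.3], 0], [0.5, [0, 0, -0.5], 0], [0.5, [0, 0, -0.7], 0], [0.5, [0, 0, -0.8], 0], [0.5, [0, 0, -0.8], 0], [0.5, [0, 0, -0.8], 0]])

```text
t: 14.4
eef_pos: [0.4646, 0.1757, 0.2438]
tool_rot: [0.0, -0.052, 0.999, 0.0]
contact_force: [0.2, -0.5, -1.0]
gripper_width: 0.505
grasp_force: 0.0
```

Run:
```python
from h import *
tl=tool();print(tl[0],bot.get_obs()['contact_force'],bot.get_obs()['t'])
p=look('wrist',['pot','caddy'],'w8.png'); K=p['intrinsics'];T=wpose(p,tl)
q=look('top',['pot','stud'])
import numpy as np
g=cv2.cvtColor(p['color'],cv2.COLOR_RGB2BGR)
b=C+.0113*DX-.189*DX
s=C+.0113*DX
for n,P in (('bar',np.r_[b,.1]),('stud',np.r_[s,.06])):
    c=T[:3,:3].T@(P-T[:3,3]);uv=(K@c/c[2])[:2];print(n,uv)
    cv2.drawMarker(g,tuple(int(i) for i in uv),(255,0,255),0,12,1)
cv2.imwrite('pics/w8m.png',g)
```

```text
[0.46455243 0.17571453 0.24377441] [ 0.21054315 -0.52867654 -1.00036207] 14.4
wrist pot [([0.4731, 0.0871, 0.0804], 0.65)]
wrist caddy [([0.4566, 0.1123, 0.0703], 0.65)]
top pot []
top stud [([0.4291, 0.1664, 0.0891], 0.62)]
bar [322.95547382 185.63296086]
stud [146.87756046 176.90653146]
```

View pics/w8m.png

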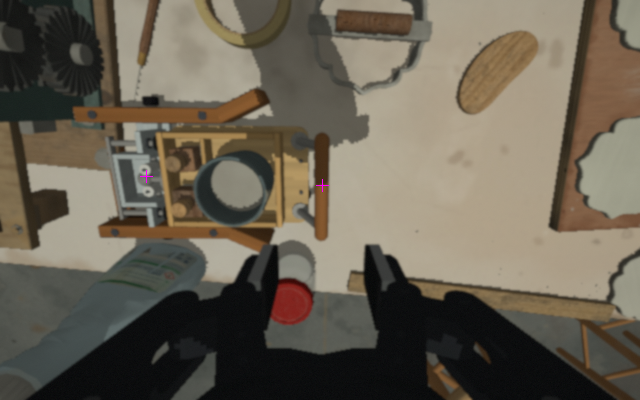

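The caddy sits square between the rails, with its bar at (322,186) where it was released. The nose is in the catch at (147,177), the pot at (235,187) is upright, and the gripper is clear. I'm handing in.

```bash
python3 -c "
from station import bot
print(bot.hand_in())"
```

```text
the job is handed in; nothing more can be done
None
```

I pushed the caddy until its castors trailed (three of the four wheels were checked in the pictures; the front left was hidden). I then steered it into the dock, pressed it until the catch took the stud and let go with the pot upright; it is handed in, with no verdict reported.

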